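# Cull the broken cabinet foot from the tray

### The job

One of the four square wooden cabinet feet lying in the plywood tray is broken off short, and it lies tight against the tray's side wall: work it free and take it out. First stand it upright on the bare bench, broken end up, and let go of it; then take hold of it again and lower it, still upright and without dropping it, to the floor of the deep grey crate and leave it standing there. Leave the three sound feet where they are in the tray and do not disturb the paint tin, the screwdriver or the brush.

Things in the scene. Friction and masses are not known exactly. Their poses are not given: they have to be found in the camera images.
- tray: Plywood tray fixed to the bench, outside 312 x 196 x 46 mm (its x, y, z), walls and floor 6 mm. Origin: centre of its underside, z up. Four feet lie on its floor along its x axis, one near each corner, a side face within 1.5 mm of a long wall (inside faces at y = +92 and -92 mm): no finger fits between, and the walls are as high as the feet. A lane about 100 mm wide along the middle is free.
- crate: Deep square open grey plastic crate fixed to the bench, outside 140 x 140 mm and 90 mm high, walls and floor 6 mm thick, inside 128 x 128 mm. Origin at the centre of its underside, z up.
- broken_c (a point): The broken foot: wood, section 40 x 40 mm, 96 mm long at its longest (sound ones: 120), 0.06 to 0.13 kg, in any of the corners. Point: centre of length and section, 48 mm from the flat sound end, 20 mm above the face it lies on. x: along it towards the broken end; z: up as it lies at the start. Full section from x = -48 to +28 mm. Shut fingertips pressed on its top with 5 to 20 N slide it sideways on the tray (friction near 0.35).
- broken_break (a point): On the broken foot, 28 mm from its centre towards the broken end: the middle of the section where the break begins. From here the break steps down towards the lower (-z) side to a tongue 30 mm wide and 11 mm thick that ends 20 mm farther on. Axes as for the foot's centre.
- foot1_c (a point): A sound wooden foot, square bar 40 x 40 x 120 mm, about 0.13 kg, lying in the tray. Point: its centre; x along its length, z up.
- foot2_c (a point): A second sound foot, the same as foot1.
- foot3_c (a point): A third sound foot, the same as foot1.
- tin_c (a point): Bystander: orange paint tin, 76 mm across, 100 mm high, standing on the bench beyond the work. Point: its centre.
- screwdriver: Bystander: screwdriver lying on the bench beyond the work, on the crate's side. Origin near its middle, on the underside, x along its length to the tip.
- brush: Bystander: paint brush lying on the bench beyond the tray. Origin near its middle, on the underside, x along its length to the bristles.
Not all that is in view belongs to the job. Leave any red or turquoise look-alike of the part that bears broken_c alone. Of the things that look like the crate, take the one that is farthest to the robot's left at the start.

How it is judged:
On the way, in this order (a step that is already met when the one before it is completed fails the run):
1. the broken foot stands upright on the bare bench, broken end up, let go and at rest (angle between broken_c's own x axis and vertical below 0.1 rad and height (world z) of broken_c between 0.043 and 0.0515 m and horizontal distance between broken_c and crate above 0.085 m and contact force between the fingers and broken below 0.05 N and linear speed of broken below 0.03 m/s), for 0.2 s.
2. the broken foot is lowered upright into the crate, still held when its end is within 10 mm of the crate's floor (angle between broken_c's own x axis and vertical below 0.2 rad and height (world z) of broken_c below 0.064 m and horizontal distance between broken_c and crate below 0.065 m and contact force between the fingers and broken above 0.5 N).
At the end, for the whole second after the job is handed in: The broken foot stands in the crate on its floor, broken end up, upright within 0.1 rad, within 65 mm of the crate's centre, released and at rest; the three sound feet lie in the tray within 30 mm of where they were (angle between broken_c's own x axis and vertical below 0.1 rad and horizontal distance between broken_c and crate below 0.065 m and height (world z) of broken_c between 0.048 and 0.058 m and linear speed of broken below 0.02 m/s and contact force between the fingers and broken below 0.05 N and distance of each of foot1_c, foot2_c, foot3_c from where it was at the start of the episode below 0.03 m); the robot touches nothing.
It fails at once if a sound foot is moved by more than 30 mm (distance of any of foot1_c, foot2_c, foot3_c from where it was at the start of the episode above 0.03 m).
It fails at once if the tin, the screwdriver or the brush is moved by more than 30 mm (distance of any of tin_c, screwdriver, brush from where it was at the start of the episode above 0.03 m).
It also fails if it takes over 72 s, if anything falls off the work surface, if the arm or the gripper's body presses on something with over 40 N, if the wrist force passes 120 N, or if a joint passes its speed limit or range.

### The arm

A 6-joint arm with a two-finger parallel gripper is mounted at the origin on the work surface. World frame = base frame: x ahead of the robot, y to its left, z up, the work surface at z = 0. Lengths are in m, angles in rad, forces in N, time in s.
With the tool pointing down it reaches from about 0.425 to 0.95 m from the base axis. Payload 3.5 kg.
Tool frame: the origin (TCP) lies on the centre line of the jaws, within the pads' length; the fingertips stand 17 mm ahead of it and the grasp point (between the pads) lies 2 mm behind it; z points along the fingers, y is the line along which they close (so a half turn about z gives the same grasp; the last joint's range is limited). The gripper opens to 85 mm and grips with 20 to 120 N. Pads are 22 mm wide; open, the fingers measure 114 mm over their backs; the gripper's body (76 mm by 85 mm) begins 54 mm behind the grasp point. The pads swing forward as they close: fully open they stand 13 mm farther back than shut.
Start: joints at [-1.354, 0.286, 1.577, -0, 1.279, -0.15], TCP at [0.242, -0.63, 0.248] pointing down, gripper open.
Joint ranges: [-2.77, 2.77], [-0.9, 2.22], [0.21, 2.48], [-1.53, 4.67], [0.24, 2.81], [-2.84, 2.84]. Speed limits (rad/s): [2.79, 2.79, 3.14, 3.14, 3.14, 3.14].

### API

Orientations are given as a unit quaternion [x, y, z, w].
In Python, from plant import ctrl gives the robot as it stands. The module is installed in compiled form; this text tells all that it offers.
- The arm moves only by the tool drive_tool, never from a script. Its argument "moves" is a list of rows, each a list of 3 entries, a list of its own where there are three numbers: the turn, a rotation vector about the tool's x, y, z in rad, then the shift along the tool's x, y, z in m, then the finger opening in m, from 0 to 0.0854. A call has 1 to 5 rows; each row shifts and turns the commanded pose from where the row before left it, along the tool's axes as they then stand; what a row does not reach is not made up. A row lasts 1/8 s, in which the tool goes at most 62.5 mm and 10.7 degrees, less where a joint would pass 70% of its speed; a pose out of reach is approached as far as the arm can. A call with a gripper value outside its range is refused whole. The fingers move at their own pace and stop on an object; "grip_force" is the grip in N (left out, the last holds). Time passes only in rows, so rows that do not move let the fingers close. It gives the time, the measured TCP pose, the force, the opening and the grip force at its end, in the units of the state.
- ctrl.get_state(): the state, without advancing time (a new reading comes with each control period).
- ctrl.read_camera(name): name is "scene" or "top" or "wrist"; returns a dict with "image" (480x640x3 uint8, red, green, blue), "fx", "fy", "cx", "cy" (pixels), "R" (3x3) and "t" (3): a world point X has camera coordinates R X + t. Camera axes: x right, y down, z forward; pixel columns grow to the right and rows downward; lengths in m; the calibration is good to about 2 mm. A picture is of the moment at which its call begins. There is no depth.
- ctrl.sign_off(): hands the job in; it is judged then, once.
The state is a dict: "time": time; "qpos": joint angles; "dq": joint speeds; "joint_efforts": joint torques, N m; "eef_pos": TCP position; "tcp_rot": TCP orientation; "contact_force": force on the tool from outside, world axes, zero at the start; "wrist_torque": the same for the moment, N m; "opening": opening from 0.0 (shut) to 1.0 (fully open); "finger_force": force on a finger pad.
Only numpy, scipy, OpenCV 4.12 (cv2) and the standard library are available. Lean on these libraries where they do the work, as an engineer would, in place of code of your own. Each camera call takes 0.05 s, during which the arm holds its last target. There are 200 camera calls.

## Working session

There is one attempt and no reset: what is moved stays moved. The work goes in short steps, Python scripts to look and compute and a tool call to move; the robot and the scene stay as the last step left them, time stands still between calls to the robot, and variables do not carry over. Pictures are saved under pics/ and viewed, at most 10 in all, crops included, and the job is handed in when it is done.

Besides the shell and the picture viewer there is one more tool, called after "Call:" as name([rows], argument=value, ...), one row to a line, values as JSON. drive_tool: Moves the arm, as the interface text tells. Its arguments: {"type":"object","properties":{"moves":{"type":"array","items":{"type":"array"}},"grip_force":{"type":"number"}},"required":["moves"]}

```bash
mkdir -p pics; cat > h.py <<'E'
import numpy as np, cv2
from plant import ctrl
def cam(n):
    c=ctrl.read_camera(n); c['R']=np.array(c['R']); c['t']=np.array(c['t']); return c
def save(c,f,crop=None,s=1):
    im=c['image'][:,:,::-1]
    if crop: u0,v0,u1,v1=crop; im=im[v0:v1,u0:u1]
    cv2.imwrite('pics/'+f,cv2.resize(im,None,fx=s,fy=s,interpolation=cv2.INTER_CUBIC))
def ray(c,u,v,z):
    d=c['R'].T@np.array([(u-c['cx'])/c['fx'],(v-c['cy'])/c['fy'],1]); o=-c['R'].T@c['t']
    return o+d*(z-o[2])/d[2]
def proj(c,X):
    p=c['R']@np.array(X)+c['t']; return np.array([c['fx']*p[0]/p[2]+c['cx'],c['fy']*p[1]/p[2]+c['cy']])
E
python3 - <<'E'
from h import *
import pickle
a=cam('top');save(a,'top0.png');pickle.dump(a,open('top0.pkl','wb'))
a=cam('scene');save(a,'scene0.png');pickle.dump(a,open('scene0.pkl','wb'))
s=ctrl.get_state();print(s)
E
```

```text
{'time': 0.1, 'qpos': array([-1.35403457e+00,  2.87108314e-01,  1.57803407e+00,  2.93090332e-05,
        1.27860039e+00, -1.50000235e-01]), 'dq': array([-3.93744174e-05, -2.86380180e-03, -3.58995441e-03, -2.18692807e-04,
       -2.52713601e-04,  1.66419115e-04]), 'joint_efforts': array([ 6.10716379e-04, -4.07296085e+01, -2.93700528e+01, -1.34604088e-04,
        3.39874954e-03,  5.93367275e-06]), 'eef_pos': array([ 0.24196369, -0.62954415,  0.24706276]), 'tcp_rot': array([ 9.83232977e-01,  1.82350644e-01, -2.18586564e-05, -1.07492942e-03]), 'contact_force': array([-0.21632635, -0.30227624, -0.72184893]), 'wrist_torque': array([-0.03936139, -0.031486  , -0.06096516]), 'finger_force': 0.0, 'opening': 1.0004803925469414}
```

View pics/top0.png

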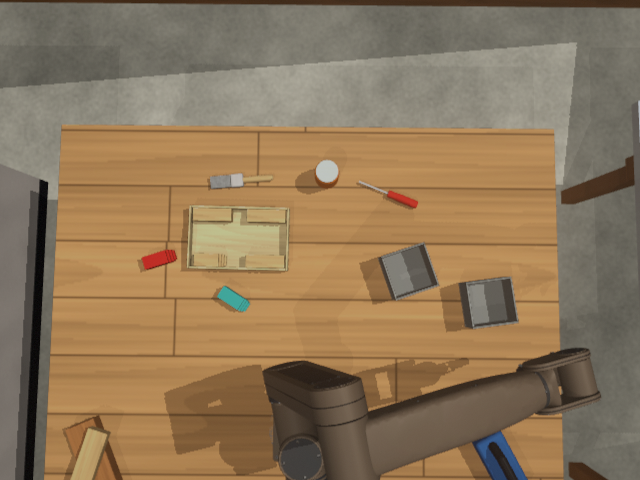

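View pics/scene0.png

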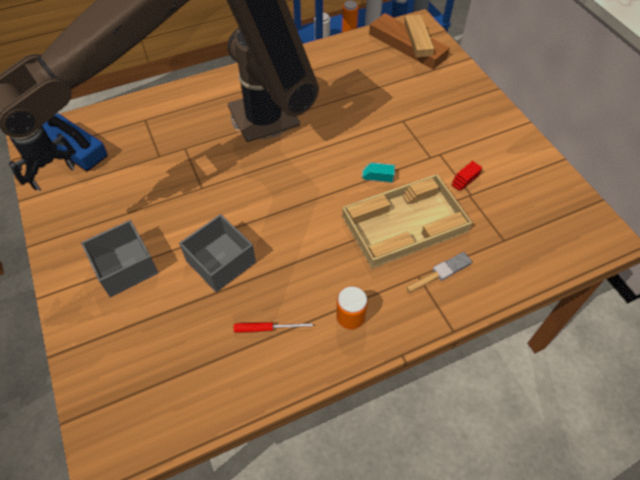

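The top view shows the tray at (238,238) with four feet near its corners. The bottom-left one, around (210,262), has steps at (222,262), so it is probably the broken one. The red (158,260) and turquoise (233,299) look-alikes lie outside the tray. There are two crates, at (408,272) and (489,303); left is +y, so the one at (408,272) is the target. I'll confirm with an enlarged crop.

```bash
python3 - <<'E'
from h import *
import pickle
a=pickle.load(open('top0.pkl','rb'));b=pickle.load(open('scene0.pkl','rb'))
i1=cv2.resize(a['image'][195:285,170:300],None,fx=6,fy=6,interpolation=cv2.INTER_CUBIC)[:,:,::-1]
cv2.imwrite('pics/crop_top.png',i1)
for n,(u,v,z) in dict(tl=(188,207,.046),tr=(288,207,.046),br=(287,271,.046),bl=(188,270,.046),crA=(408,272,.05),crB=(489,303,.05)).items(): print(n,ray(a,u,v,z))
print(-a['R'].T@a['t'],-b['R'].T@b['t'])
E
```

```text
tl [0.67892016 0.36907703 0.046     ]
tr [0.68164892 0.0576248  0.046     ]
br [0.48256488 0.05804394 0.046     ]
bl [0.48302038 0.3634642  0.046     ]
crA [ 0.48260108 -0.31470398  0.05      ]
crB [ 0.38988845 -0.56254046  0.05      ]
[ 0.44310055 -0.04055862  1.77717311] [ 1.3281034  -0.39235768  1.30455232]
```

View pics/crop_top.png

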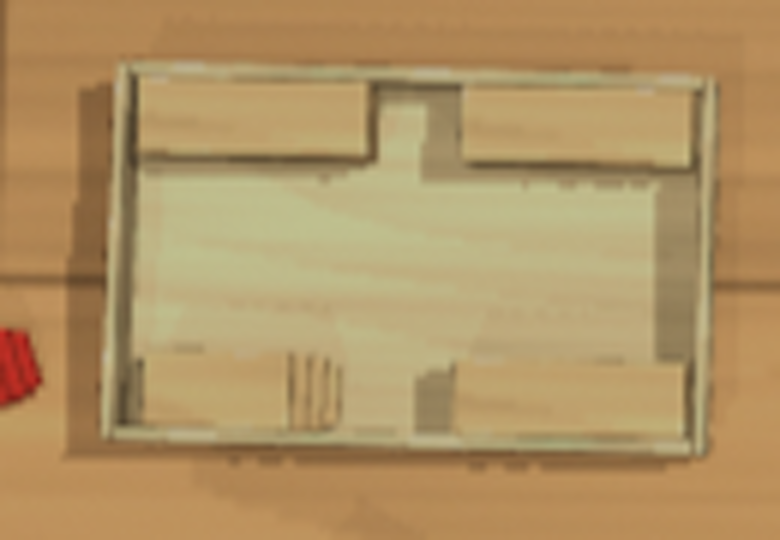

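The crop confirms it: the broken foot lies in the lower-left corner of the crop, with its flat end at crop x≈140, break steps at 290–340, and broken end towards −y. The other three are full length. The foot centre is about (0.51, 0.299), and the tray corners match 312 x 196 mm. The crate is the one at (408,272), with the larger y. I'll move above the foot with the fingers shut.

Call:
drive_tool([
  [[0, 0, 0], [0.046, -0.04, 0], 0.0],
  [[0, 0, 0], [0.046, -0.04, 0], 0.0],
  [[0, 0, 0], [0.046, -0.04, 0], 0.0],
  [[0, 0, 0], [0.046, -0.04, 0], 0.0],
  [[0, 0, 0], [0.046, -0.04, 0], 0.0],
])

```text
time: 0.72
eef_pos: [0.3855, -0.3588, 0.2478]
tcp_rot: [0.983, 0.182, -0.0, -0.0]
contact_force: [0.3, 0.8, 0.3]
opening: 0.002
finger_force: 0.0
```

Call:
drive_tool([
  [[0, 0, 0], [0.046, -0.04, 0], 0.0],
  [[0, 0, 0], [0.046, -0.04, 0], 0.0],
  [[0, 0, 0], [0.046, -0.04, 0], 0.0],
  [[0, 0, 0], [0.046, -0.04, 0], 0.0],
  [[0, 0, 0], [0.021, -0.052, 0], 0.0],
])

```text
time: 1.35
eef_pos: [0.5012, -0.0875, 0.248]
tcp_rot: [0.983, 0.183, 0.0, -0.0]
contact_force: [0.2, -0.2, -0.6]
opening: -0.0
finger_force: 0.0
```

Call:
drive_tool([
  [[0, 0, 0], [0.021, -0.052, 0], 0.0],
  [[0, 0, 0], [0.021, -0.052, 0], 0.0],
  [[0, 0, 0], [0.021, -0.052, 0], 0.0],
  [[0, 0, 0], [0.021, -0.052, 0], 0.0],
  [[0, 0, 0], [0.021, -0.052, 0], 0.0],
])

```text
time: 1.98
eef_pos: [0.5046, 0.1927, 0.248]
tcp_rot: [0.983, 0.182, -0.0, 0.0]
contact_force: [-0.1, -0.7, -0.1]
opening: 0.001
finger_force: 0.0
```

Call:
drive_tool([
  [[0, 0, 0], [0.021, -0.052, 0], 0.0],
  [[0, 0, 0], [0.021, -0.052, 0], 0.0],
  [[0, 0, -0.18], [0, 0, 0], 0.0],
  [[0, 0, -0.18], [0, 0, 0], 0.0],
  [[0, 0, -0.18], [0, 0, 0], 0.0],
])

```text
time: 2.6
eef_pos: [0.5066, 0.3032, 0.2475]
tcp_rot: [0.898, 0.441, -0.001, -0.0]
contact_force: [0.2, -0.2, 0.6]
opening: 0.0
finger_force: 0.0
```

Call:
drive_tool([
  [[0, 0, -0.18], [0, 0, 0], 0.0],
  [[0, 0, -0.18], [0, 0, 0], 0.0],
  [[0, 0, -0.18], [0, 0, 0], 0.0],
  [[0, 0, -0.125], [0, 0, 0], 0.0],
  [[0, 0, 0], [0, 0, 0], 0.0],
])

```text
time: 3.22
eef_pos: [0.5068, 0.3029, 0.2477]
tcp_rot: [0.707, 0.707, -0.0, -0.0]
contact_force: [0.2, -0.0, 0.8]
opening: 0.0
finger_force: 0.0
```

```bash
cat >> h.py <<'E'
from scipy.spatial.transform import Rotation as Ro
def st():
    s=ctrl.get_state(); R=Ro.from_quat(s['tcp_rot']).as_matrix()
    print('t',round(s['time'],2),'p',np.round(s['eef_pos'],4),'x',np.round(R[:,0],3),'y',np.round(R[:,1],3),'z',np.round(R[:,2],3),'q',np.round(s['qpos'],2),'F',np.round(s['contact_force'],1),'op',round(s['opening'],3),'ff',round(s['finger_force'],1))
    return np.array(s['eef_pos']),R
E
python3 - <<'E'
from h import *
import pickle
st();a=cam('wrist');save(a,'w1.png');pickle.dump(a,open('w1.pkl','wb'))
E
```

```text
t 3.23 p [0.5068 0.3029 0.2477] x [ 0.  1. -0.] y [ 1.    -0.    -0.001] z [-0.001 -0.    -1.   ] q [ 0.37  0.1   1.79 -0.    1.25  0.37] F [ 0.2 -0.   0.8] op 0.0 ff 0.0
```

View pics/w1.png

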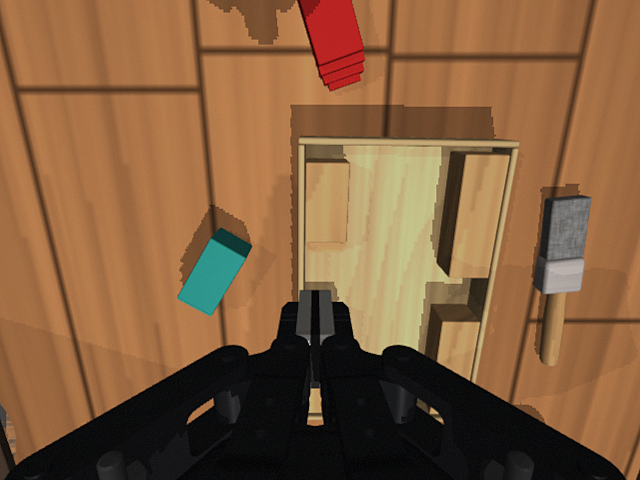

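The wrist view shows the broken foot's top face with corners (306,160), (348,160), (348,242) and (307,242). The tray corners are (299,138) and (519,143), and the neighbouring foot on the right is at (475,215).

```bash
python3 - <<'E'
from h import *
import pickle
a=pickle.load(open('w1.pkl','rb'))
for u,v in [(306,160),(348,159),(348,242),(307,242),(299,138),(519,143),(459,152),(438,264)]: print(u,v,np.round(ray(a,u,v,.046),4))
print(np.round(-a['R'].T@a['t'],3), proj(a,[.507,.303,.23]))
E
```

```text
306 160 [0.4988 0.3489 0.046 ]
348 159 [0.5362 0.3497 0.046 ]
348 242 [0.5384 0.2717 0.046 ]
307 242 [0.4991 0.2718 0.046 ]
299 138 [0.4928 0.3678 0.046 ]
519 143 [0.686  0.3634 0.046 ]
459 152 [0.6342 0.3557 0.046 ]
438 264 [0.6269 0.249  0.046 ]
[0.507 0.382 0.372] [315.65805358 308.21193762]
```

The foot spans x 0.499–0.537 and y 0.349 to 0.272 at the break, which is 77 mm as expected. I'll descend onto its top, nearly to contact.

Call:
drive_tool([
  [[0, 0, 0], [0.002, 0.01, 0.06], 0.0],
  [[0, 0, 0], [0, 0, 0.06], 0.0],
  [[0, 0, 0], [0, 0, 0.05], 0.0],
  [[0, 0, 0], [0, 0, 0.01], 0.0],
  [[0, 0, 0], [0, 0, 0.003], 0.0],
])

```text
time: 3.9
eef_pos: [0.5177, 0.3053, 0.0661]
tcp_rot: [0.707, 0.707, 0.0, 0.0]
contact_force: [0.1, 0.6, -0.1]
opening: 0.0
finger_force: 0.0
```

Call:
drive_tool([
  [[0, 0, 0], [0, 0, 0.002], 0.0],
  [[0, 0, 0], [0, 0, 0], 0.0],
])

```text
time: 4.15
eef_pos: [0.5184, 0.3056, 0.0656]
tcp_rot: [0.707, 0.707, 0.002, 0.001]
contact_force: [-0.4, 0.1, 0.6]
opening: -0.002
finger_force: 0.0
```

Call:
drive_tool([
  [[0, 0, 0], [0, 0, 0.001], 0.0],
  [[0, 0, 0], [0, 0, 0], 0.0],
])

```text
time: 4.4
eef_pos: [0.5175, 0.3052, 0.0631]
tcp_rot: [0.707, 0.707, 0.001, 0.0]
contact_force: [-0.3, 0.1, 1.0]
opening: -0.0
finger_force: 0.8
```

Call:
drive_tool([
  [[0, 0, 0], [0, 0, 0.001], 0.0],
  [[0, 0, 0], [0, 0, 0], 0.0],
])

```text
time: 4.65
eef_pos: [0.5176, 0.3053, 0.0631]
tcp_rot: [0.707, 0.708, 0.0, 0.0]
contact_force: [-2.6, -1.8, 7.1]
opening: 0.0
finger_force: 3.6
```

Contact with 7 N. I'll press a touch more and slide it +x.

Call:
drive_tool([
  [[0, 0, 0], [0, 0, 0.0005], 0.0],
  [[0, 0, 0], [0, 0.005, 0], 0.0],
  [[0, 0, 0], [0, 0.008, 0], 0.0],
  [[0, 0, 0], [0, 0.008, 0], 0.0],
])

```text
time: 5.15
eef_pos: [0.5389, 0.3058, 0.0631]
tcp_rot: [0.707, 0.707, 0.001, -0.0]
contact_force: [-3.1, 0.5, 8.6]
opening: 0.002
finger_force: 4.2
```

Call:
drive_tool([
  [[0, 0, 0], [0, 0.008, 0], 0.0],
  [[0, 0, 0], [0, 0.008, 0], 0.0],
  [[0, 0, 0], [0, 0.007, 0], 0.0],
  [[0, 0, 0], [0, 0, 0], 0.0],
])

```text
time: 5.65
eef_pos: [0.5629, 0.3057, 0.0631]
tcp_rot: [0.707, 0.707, 0.002, 0.001]
contact_force: [0.3, -0.4, 6.0]
opening: 0.002
finger_force: 3.1
```

```bash
python3 - <<'E'
from h import *
import pickle
st();a=cam('top');save(a,'top1.png',(170,190,310,290),5.7);pickle.dump(a,open('top1.pkl','wb'))
E
```

```text
t 5.65 p [0.5629 0.3057 0.0631] x [-0.001  1.     0.001] y [1.    0.001 0.004] z [ 0.004  0.001 -1.   ] q [0.34 0.41 1.78 0.   0.94 0.34] F [ 0.3 -0.4  6. ] op 0.002 ff 3.1
```

View pics/top1.png

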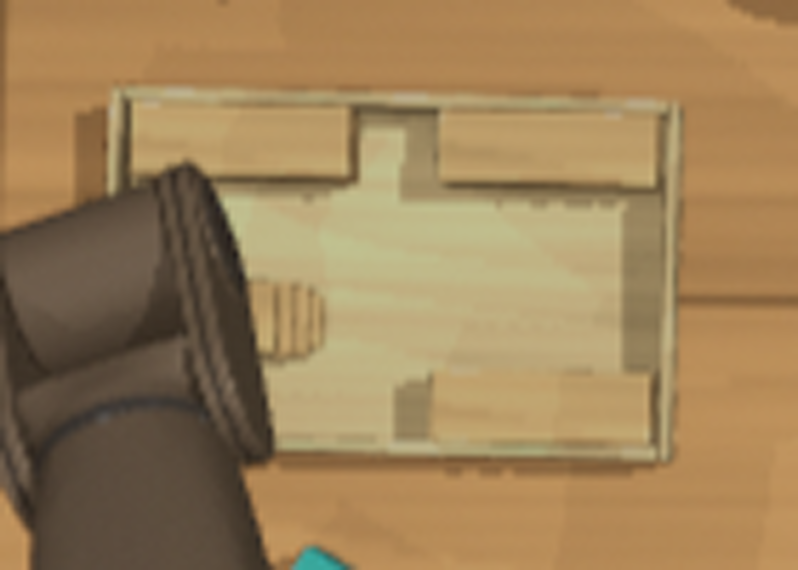

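The top view shows the broken foot, with steps at crop (250–325, 283–360), slid about 45 mm into the lane. The other three feet are unmoved. The foot centre is now about x 0.562, y 0.301. I'll lift, open to 65 mm, tilt 30° with the hand over the broken end, and shift to y≈0.296.

Call:
drive_tool([
  [[0, 0, 0], [0, 0, -0.05], 0.0],
  [[0, 0, 0], [-0.01, 0, -0.04], 0.065],
  [[0, 0.175, 0], [0, 0, 0], 0.065],
  [[0, 0.175, 0], [0, 0, 0], 0.065],
  [[0, 0.175, 0], [0, 0, 0], 0.065],
])

```text
time: 6.32
eef_pos: [0.5615, 0.2952, 0.1519]
tcp_rot: [0.682, 0.683, 0.186, -0.185]
contact_force: [-0.1, 0.2, -1.1]
opening: 0.758
finger_force: 0.0
```

Call:
drive_tool([
  [[0, 0, 0], [-0.02, 0, 0.035], 0.065],
  [[0, 0, 0], [0, 0, 0], 0.065],
])

```text
time: 6.58
eef_pos: [0.5585, 0.2944, 0.1068]
tcp_rot: [0.684, 0.682, 0.18, -0.186]
contact_force: [-0.5, 1.0, -0.5]
opening: 0.76
finger_force: 0.0
```

```bash
python3 - <<'E'
from h import *
import pickle
st();a=cam('wrist');save(a,'w2.png');pickle.dump(a,open('w2.pkl','wb'))
E
```

```text
t 6.58 p [0.5585 0.2944 0.1068] x [0.003 0.866 0.5  ] y [ 1.     0.001 -0.008] z [-0.007  0.5   -0.866] q [ 0.14  0.3   1.91  0.64  0.97 -0.24] F [-0.5  1.  -0.5] op 0.76 ff 0.0
```

View pics/w2.png

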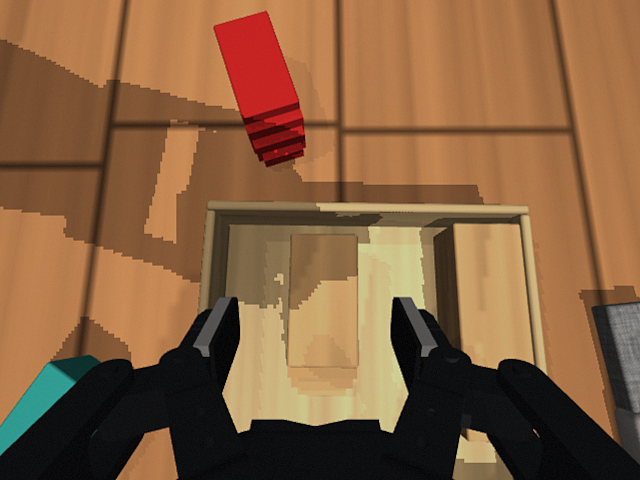

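The wrist view shows the foot between the fingers, top-face corners (290,234), (356,234), (357,367) and (287,365), nearly parallel to the tray.

```bash
python3 - <<'E'
from h import *
import pickle
a=pickle.load(open('w2.pkl','rb'))
for u,v in [(290,234),(356,234),(357,367),(287,365),(454,225),(461,438)]: print(u,v,np.round(ray(a,u,v,.046),4))
st()
E
```

```text
290 234 [0.5432 0.3469 0.046 ]
356 234 [0.5823 0.3468 0.046 ]
357 367 [0.5811 0.272  0.046 ]
287 365 [0.5426 0.273  0.046 ]
454 225 [0.6406 0.3523 0.046 ]
461 438 [0.6351 0.2365 0.046 ]
t 6.62 p [0.56   0.2951 0.1092] x [0.001 0.866 0.501] y [ 1.     0.001 -0.004] z [-0.004  0.501 -0.866] q [ 0.14  0.3   1.9   0.64  0.97 -0.24] F [-0.8  1.1  0.4] op 0.76 ff 0.0
```

Call:
drive_tool([
  [[0, 0, 0], [-0.018, 0.001, 0.032], 0.065],
  [[0, 0, 0], [-0.012, 0, 0.022], 0.065],
  [[0, 0, 0], [-0.007, 0, 0.011], 0.065],
  [[0, 0, 0], [0, 0, 0], 0.065],
])

```text
time: 7.12
eef_pos: [0.5622, 0.2962, 0.0361]
tcp_rot: [0.682, 0.683, 0.183, -0.184]
contact_force: [-0.3, 0.4, 0.0]
opening: 0.762
finger_force: 0.0
```

Call:
drive_tool([
  [[0, 0, 0], [0, 0, 0], 0.03],
  [[0, 0, 0], [0, 0, 0], 0.03],
  [[0, 0, 0], [0, 0, 0], 0.03],
  [[0, 0, 0], [0, 0, 0], 0.03],
], grip_force=50)

```text
time: 7.62
eef_pos: [0.5635, 0.2961, 0.0376]
tcp_rot: [0.682, 0.683, 0.185, -0.183]
contact_force: [-0.2, -1.0, 5.9]
opening: 0.46
finger_force: 51.3
```

Gripped (opening 39 mm). I'll lift, then level the tool.

Call:
drive_tool([
  [[0, 0, 0], [0.015, 0, -0.025], 0.03],
  [[0, 0, 0], [0.025, 0, -0.043], 0.03],
  [[0, 0, 0], [0.025, 0, -0.043], 0.03],
  [[0, 0, 0], [0.025, 0, -0.043], 0.03],
  [[0, 0, 0], [0.025, 0, -0.043], 0.03],
])

```text
time: 8.25
eef_pos: [0.5613, 0.2964, 0.2645]
tcp_rot: [0.683, 0.683, 0.183, -0.184]
contact_force: [0.2, 0.4, -1.3]
opening: 0.455
finger_force: 50.5
```

Call:
drive_tool([
  [[0, -0.175, 0], [0, 0, 0], 0.03],
  [[0, -0.175, 0], [0, 0, 0], 0.03],
  [[0, -0.175, 0], [0, 0, 0], 0.03],
  [[0, 0, 0], [0, 0, 0], 0.03],
])

```text
time: 8.75
eef_pos: [0.5613, 0.2985, 0.2632]
tcp_rot: [0.705, 0.709, 0.0, -0.001]
contact_force: [-0.1, 0.1, -1.0]
opening: 0.463
finger_force: 50.5
```

```bash
python3 - <<'E'
from h import *
st()
a=cam('top')
for u,v in [(327,172),(400,196),(360,183),(418,205)]: print(np.round(ray(a,u,v,.1 if u==327 else .02),3))
E
```

```text
t 8.75 p [0.5613 0.2985 0.2632] x [-0.005  1.     0.001] y [ 1.     0.005 -0.001] z [-0.001  0.001 -1.   ] q [0.33 0.19 1.66 0.   1.29 0.32] F [-0.1  0.1 -1. ] op 0.463 ff 50.5
[ 0.782 -0.062  0.1  ]
[ 0.723 -0.295  0.02 ]
[ 0.764 -0.168  0.02 ]
[ 0.695 -0.352  0.02 ]
```

Call:
drive_tool([
  [[0, 0, 0], [-0.058, -0.006, 0], 0.03],
  [[0, 0, 0], [-0.058, -0.006, 0], 0.03],
  [[0, 0, 0], [-0.058, -0.006, 0], 0.03],
  [[0, 0, 0], [-0.058, -0.006, 0], 0.03],
  [[0, 0, 0], [-0.058, -0.006, 0], 0.03],
])

```text
time: 9.43
eef_pos: [0.5312, 0.0041, 0.2631]
tcp_rot: [0.707, 0.707, 0.001, -0.001]
contact_force: [0.9, -0.2, -0.9]
opening: 0.457
finger_force: 50.6
```

Call:
drive_tool([
  [[0, 0, 0], [-0.058, -0.006, 0], 0.03],
  [[0, 0, 0], [-0.058, -0.006, 0], 0.03],
  [[0, 0, 0.18], [0, 0, 0], 0.03],
  [[0, 0, 0.18], [0, 0, 0], 0.03],
  [[0, 0, 0.18], [0, 0, 0], 0.03],
])

```text
time: 10.05
eef_pos: [0.5195, -0.1104, 0.2629]
tcp_rot: [0.872, 0.49, 0.001, -0.001]
contact_force: [0.2, 0.5, -1.0]
opening: 0.456
finger_force: 50.4
```

Call:
drive_tool([
  [[0, 0, 0.18], [0, 0, 0], 0.03],
  [[0, 0, 0.18], [0, 0, 0], 0.03],
  [[0, 0, 0.18], [0, 0, 0], 0.03],
  [[0, 0, 0.18], [0, 0, 0], 0.03],
  [[0, 0, 0.18], [0, 0, 0], 0.03],
])

```text
time: 10.68
eef_pos: [0.5195, -0.11, 0.2629]
tcp_rot: [0.998, 0.062, 0.0, -0.001]
contact_force: [0.0, 0.4, -0.5]
opening: 0.456
finger_force: 50.4
```

Call:
drive_tool([
  [[0, 0, 0.18], [0, 0, 0], 0.03],
  [[0, 0, 0.18], [0, 0, 0], 0.03],
  [[0, 0, 0], [0, 0, 0], 0.03],
])

```text
time: 11.05
eef_pos: [0.5197, -0.11, 0.2631]
tcp_rot: [0.994, -0.114, -0.0, -0.001]
contact_force: [0.4, -0.9, -0.2]
opening: 0.457
finger_force: 50.4
```

```bash
python3 - <<'E'
from h import *
st()
E
```

```text
t 11.05 p [ 0.5197 -0.11    0.2631] x [ 0.974 -0.226 -0.001] y [-0.226 -0.974 -0.002] z [-0.     0.002 -1.   ] q [-0.4  -0.04  1.91  0.    1.27  1.4 ] F [ 0.4 -0.9 -0.2] op 0.457 ff 50.4
```

Call:
drive_tool([
  [[0, -0.175, 0], [0, 0, 0], 0.03],
  [[0, -0.175, 0], [0, 0, 0], 0.03],
  [[0, -0.175, 0], [0, 0, 0], 0.03],
  [[0, -0.175, 0], [0, 0, 0], 0.03],
  [[0, -0.175, 0], [0, 0, 0], 0.03],
])

```text
time: 11.68
eef_pos: [0.5208, -0.11, 0.2638]
tcp_rot: [0.899, -0.102, -0.422, -0.05]
contact_force: [0.2, -0.9, -0.9]
opening: 0.457
finger_force: 50.6
```

Call:
drive_tool([
  [[0, -0.171, 0], [0, 0, 0], 0.03],
  [[0, 0, 0], [0, 0, 0], 0.03],
])

```text
time: 11.92
eef_pos: [0.5201, -0.1098, 0.2601]
tcp_rot: [0.86, -0.097, -0.498, -0.059]
contact_force: [0.3, -0.1, -1.4]
opening: 0.46
finger_force: 50.6
```

```bash
python3 - <<'E'
from h import *
import pickle
st()
a=cam('scene');save(a,'s2.png');pickle.dump(a,open('s2.pkl','wb'))
print(proj(a,[.52,-.11,.26]))
E
```

```text
t 11.93 p [ 0.5201 -0.1098  0.2601] x [ 0.486 -0.109 -0.867] y [-0.226 -0.974 -0.005] z [-0.844  0.198 -0.498] q [-0.35  0.5   1.49 -0.13  2.19  1.43] F [ 0.3 -0.1 -1.4] op 0.46 ff 50.6
[287.91131382 185.41950312]
```

View pics/s2.png

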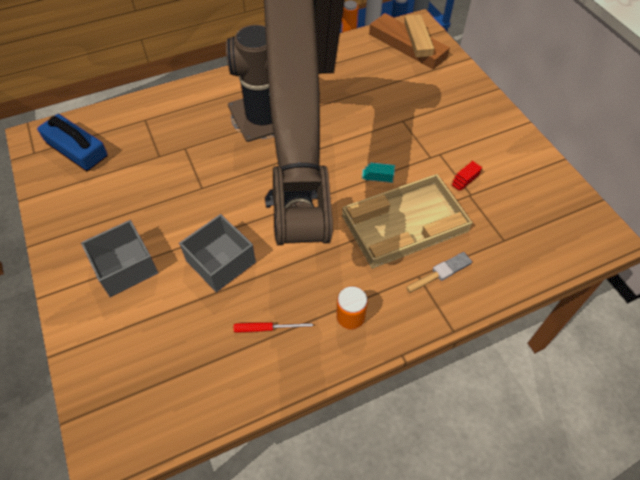

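The scene view shows the arm folded over with the wrist at (300,215), clear of the tin (351,307), crate (218,252) and tray. The foot itself is hidden behind the wrist. I'll lower it, moving inward.

Call:
drive_tool([
  [[0, 0, 0], [0.032, 0, 0.036], 0.03],
  [[0, 0, 0], [0.032, 0, 0.036], 0.03],
  [[0, 0, 0], [0.032, 0, 0.036], 0.03],
  [[0, 0, 0], [0.032, 0, 0.036], 0.03],
  [[0, 0, 0], [0, 0, 0], 0.03],
])

```text
time: 12.6
eef_pos: [0.4592, -0.0949, 0.0797]
tcp_rot: [0.86, -0.098, -0.498, -0.058]
contact_force: [-0.3, -0.1, -1.0]
opening: 0.461
finger_force: 50.6
```

```bash
python3 - <<'E'
from h import *
import pickle
st()
a=cam('wrist');save(a,'w3.png');pickle.dump(a,open('w3.pkl','wb'))
E
```

```text
t 12.6 p [ 0.4592 -0.0949  0.0797] x [ 0.485 -0.111 -0.867] y [-0.226 -0.974 -0.002] z [-0.845  0.198 -0.498] q [-0.36  0.62  1.7  -0.12  1.86  1.47] F [-0.3 -0.1 -1. ] op 0.461 ff 50.6
```

View pics/w3.png

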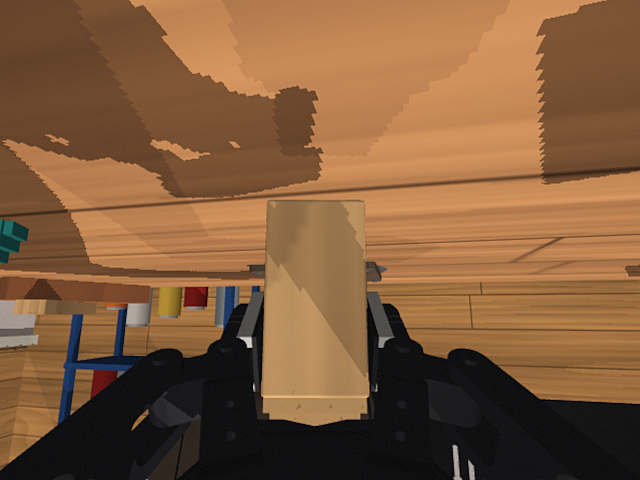

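The wrist view shows the foot between the pads, its outer face (266–364, 200–397), sound end at v=200 and break at v≈397. I'll compare that with an upright foot.

```bash
python3 - <<'E'
from h import *
import pickle
a=pickle.load(open('w3.pkl','rb'))
p,R=st(); rad=np.array([.974,-.226,0]); tan=np.array([-.226,-.974,0])
for off in (.008,.010,.012):
  for dz in (-.052,.024):
    print(off,dz,[np.round(proj(a,p+rad*off+tan*s+np.array([0,0,dz])),0) for s in (-.02,.02)])
# ray-solve: heights of v=200 and v=397 on the vertical plane at off
o=-a['R'].T@a['t']
for off in (.008,.010,.012):
  for v in (200,397):
    d=a['R'].T@np.array([(315-a['cx'])/a['fx'],(v-a['cy'])/a['fy'],1]); k=((p+rad*off-o)@rad)/(d@rad); print(off,v,(o+k*d-p)[2])
E
```

```text
t 12.65 p [ 0.4613 -0.0957  0.0818] x [ 0.489 -0.112 -0.865] y [-0.226 -0.974 -0.001] z [-0.843  0.196 -0.501] q [-0.36  0.62  1.7  -0.12  1.87  1.47] F [ 1.5  0.7 -0.5] op 0.462 ff 50.6
0.008 -0.052 [array([266., 204.]), array([367., 204.])]
0.008 0.024 [array([260., 410.]), array([373., 410.])]
0.01 -0.052 [array([266., 203.]), array([367., 203.])]
0.01 0.024 [array([259., 411.]), array([374., 411.])]
0.012 -0.052 [array([265., 201.]), array([368., 201.])]
0.012 0.024 [array([259., 412.]), array([375., 413.])]
0.008 200 -0.05380306665075257
0.008 397 0.019837295527654508
0.01 200 -0.053152499337836015
0.01 397 0.01941836721783516
0.012 200 -0.05250193202491948
0.012 397 0.018999438908015837
```

Consistent with upright, bottom about 53 mm below the TCP. I'll lower towards contact.

Call:
drive_tool([
  [[0, 0, 0], [0.012, 0, 0.007], 0.03],
  [[0, 0, 0], [0.007, 0, 0.004], 0.03],
  [[0, 0, 0], [0, 0, 0], 0.03],
])

```text
time: 13.02
eef_pos: [0.4619, -0.0958, 0.0589]
tcp_rot: [0.861, -0.099, -0.496, -0.057]
contact_force: [0.0, 0.5, -1.0]
opening: 0.456
finger_force: 50.6
```

Call:
drive_tool([
  [[0, 0, 0], [0.0017, 0, 0.001], 0.03],
  [[0, 0, 0], [0, 0, 0], 0.03],
])

```text
time: 13.28
eef_pos: [0.4617, -0.0957, 0.0571]
tcp_rot: [0.861, -0.099, -0.496, -0.057]
contact_force: [-0.4, 0.4, -0.2]
opening: 0.46
finger_force: 50.6
```

Call:
drive_tool([
  [[0, 0, 0], [0.0017, 0, 0.001], 0.03],
  [[0, 0, 0], [0, 0, 0], 0.03],
])

```text
time: 13.52
eef_pos: [0.4615, -0.0956, 0.0549]
tcp_rot: [0.861, -0.099, -0.496, -0.057]
contact_force: [-0.9, -0.1, -0.2]
opening: 0.463
finger_force: 50.6
```

Call:
drive_tool([
  [[0, 0, 0], [0.0009, 0, 0.0005], 0.03],
  [[0, 0, 0], [0, 0, 0], 0.03],
])

```text
time: 13.78
eef_pos: [0.4615, -0.0957, 0.0539]
tcp_rot: [0.861, -0.099, -0.496, -0.057]
contact_force: [0.4, 0.3, -1.5]
opening: 0.459
finger_force: 50.6
```

Call:
drive_tool([
  [[0, 0, 0], [0.0009, 0, 0.0005], 0.03],
  [[0, 0, 0], [0, 0, 0], 0.03],
])

```text
time: 14.02
eef_pos: [0.4615, -0.0957, 0.0529]
tcp_rot: [0.861, -0.099, -0.496, -0.057]
contact_force: [-0.2, 0.3, -0.4]
opening: 0.459
finger_force: 50.6
```

Call:
drive_tool([
  [[0, 0, 0], [0.0009, 0, 0.0005], 0.03],
  [[0, 0, 0], [0, 0, 0], 0.03],
])

```text
time: 14.28
eef_pos: [0.4617, -0.0957, 0.0521]
tcp_rot: [0.861, -0.099, -0.496, -0.057]
contact_force: [0.9, 0.9, 0.9]
opening: 0.459
finger_force: 50.8
```

Call:
drive_tool([
  [[0, 0, 0], [0.0009, 0, 0.0005], 0.03],
  [[0, 0, 0], [0, 0, 0], 0.03],
])

```text
time: 14.52
eef_pos: [0.4617, -0.0958, 0.0521]
tcp_rot: [0.86, -0.099, -0.497, -0.057]
contact_force: [-0.1, 0.6, 5.9]
opening: 0.461
finger_force: 51.0
```

Call:
drive_tool([
  [[0, 0, 0], [0.0009, 0, 0.0005], 0.03],
  [[0, 0, 0], [0, 0, 0], 0.03],
])

```text
time: 14.78
eef_pos: [0.4618, -0.0958, 0.052]
tcp_rot: [0.86, -0.099, -0.498, -0.057]
contact_force: [-1.0, 1.0, 8.7]
opening: 0.46
finger_force: 51.2
```

Firmly on the bench (8.7 N). Release it and wait.

Call:
drive_tool([
  [[0, 0, 0], [0, 0, 0], 0.05],
  [[0, 0, 0], [0, 0, 0], 0.065],
  [[0, 0, 0], [0, 0, 0], 0.065],
  [[0, 0, 0], [0, 0, 0], 0.065],
  [[0, 0, 0], [0, 0, 0], 0.065],
])

```text
time: 15.4
eef_pos: [0.4616, -0.0957, 0.0497]
tcp_rot: [0.861, -0.099, -0.496, -0.057]
contact_force: [0.7, 0.9, 0.3]
opening: 0.76
finger_force: 0.0
```

```bash
python3 - <<'E'
from h import *
import pickle
p,R=st()
a=cam('wrist');save(a,'w4.png');pickle.dump(a,open('w4.pkl','wb'))
g=cv2.cvtColor(a['image'],cv2.COLOR_RGB2GRAY).astype(int)
for v in (230,300,340): 
    r=g[v,230:410]; e=np.abs(np.diff(cv2.GaussianBlur(r.astype(np.uint8)[None],(5,1),0)[0].astype(int))); print(v,[(230+i,e[i]) for i in np.argsort(-e)[:8]])
E
```

```text
t 15.4 p [ 0.4616 -0.0957  0.0497] x [ 0.488 -0.113 -0.865] y [-0.226 -0.974 -0.   ] z [-0.843  0.196 -0.501] q [-0.36  0.67  1.69 -0.12  1.82  1.47] F [0.7 0.9 0.3] op 0.76 ff 0.0
230 [(np.int64(365), np.int64(18)), (np.int64(366), np.int64(11)), (np.int64(364), np.int64(10)), (np.int64(266), np.int64(9)), (np.int64(265), np.int64(9)), (np.int64(362), np.int64(7)), (np.int64(267), np.int64(5)), (np.int64(361), np.int64(5))]
300 [(np.int64(258), np.int64(39)), (np.int64(237), np.int64(36)), (np.int64(392), np.int64(35)), (np.int64(238), np.int64(34)), (np.int64(391), np.int64(34)), (np.int64(250), np.int64(31)), (np.int64(259), np.int64(31)), (np.int64(251), np.int64(29))]
340 [(np.int64(390), np.int64(36)), (np.int64(239), np.int64(34)), (np.int64(257), np.int64(33)), (np.int64(238), np.int64(33)), (np.int64(389), np.int64(26)), (np.int64(391), np.int64(25)), (np.int64(258), np.int64(24)), (np.int64(249), np.int64(24))]
```

View pics/w4.png

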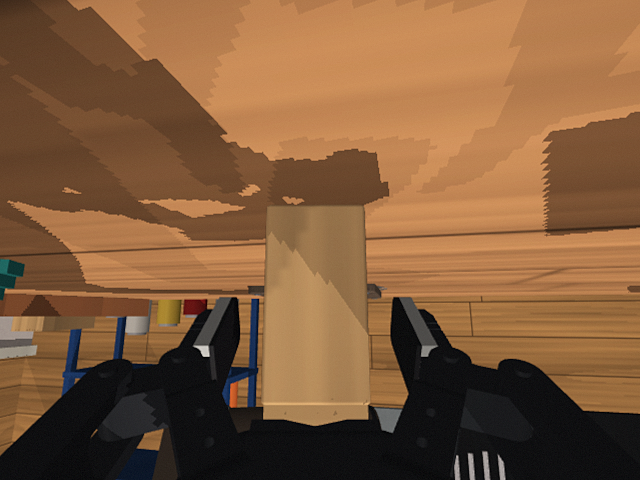

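The foot stands upright on the bench, free of both open fingers, bottom edge (266–366, 206). I'll work out its centre and back off along the tool axis.

Call:
drive_tool([
  [[0, 0, 0], [0, 0, -0.03], 0.065],
  [[0, 0, 0], [0, 0, -0.05], 0.065],
  [[0, 0, 0], [0, 0, -0.05], 0.065],
  [[0, 0, 0], [-0.05, 0, -0.03], 0.065],
  [[0, 0, 0], [-0.05, 0, -0.03], 0.065],
])

```text
time: 16.08
eef_pos: [0.5731, -0.1216, 0.2318]
tcp_rot: [0.86, -0.099, -0.497, -0.057]
contact_force: [0.5, -0.5, 0.0]
opening: 0.761
finger_force: 0.0
```

Call:
drive_tool([
  [[0, 0.175, 0], [0, 0, 0], 0.065],
  [[0, 0.175, 0], [0, 0, 0], 0.065],
  [[0, 0.175, 0], [0, 0, 0], 0.065],
  [[0, 0.175, 0], [0, 0, 0], 0.065],
  [[0, 0.175, 0], [0, 0, 0], 0.065],
])

```text
time: 16.7
eef_pos: [0.5733, -0.1217, 0.2324]
tcp_rot: [0.99, -0.114, -0.082, -0.009]
contact_force: [0.2, 0.3, 0.0]
opening: 0.76
finger_force: 0.0
```

Call:
drive_tool([
  [[0, 0.171, 0], [0, 0, 0], 0.065],
  [[0, 0, 0], [0, 0, 0], 0.065],
])

```text
time: 16.95
eef_pos: [0.5712, -0.1209, 0.2318]
tcp_rot: [0.993, -0.114, -0.001, -0.0]
contact_force: [0.4, 0.2, -0.1]
opening: 0.76
finger_force: 0.0
```

```bash
python3 - <<'E'
from h import *
import pickle
a=pickle.load(open('w4.pkl','rb')); rad=np.array([.974,-.226,0])
b=np.array([ray(a,u,206,0) for u in (266,366)]); print('bottom edge',b,np.linalg.norm(b[1]-b[0])); c=b.mean(0)-rad*.02; print('centre',c)
p,R=st()
w=cam('wrist');pickle.dump(w,open('w5.pkl','wb'));save(w,'w5.png')
t=cam('top');save(t,'top2.png');pickle.dump(t,open('top2.pkl','wb'))
print('tool delta',R.T@(c+np.array([0,0,.2])-p))
print('foot in wrist', proj(w,c+[0,0,.076]),'crate corners?')
# crate: dark rim from the top view
im=pickle.load(open('top0.pkl','rb'))
E
```

```text
bottom edge [[ 0.47444641 -0.07818797  0.        ]
 [ 0.46505937 -0.11750677  0.        ]] 0.04042381510019236
centre [ 0.45027289 -0.09332737  0.        ]
t 16.95 p [ 0.5712 -0.1209  0.2318] x [ 0.974 -0.226 -0.001] y [-0.226 -0.974 -0.   ] z [-0.001  0.    -1.   ] q [-0.38  0.1   1.82 -0.    1.22  1.42] F [ 0.4  0.2 -0.1] op 0.76 ff 0.0
tool delta [-0.12394835  0.00054774  0.0319538 ]
foot in wrist [315.23049905 354.63596301] crate corners?
```

Call:
drive_tool([
  [[0, 0, 0], [-0.06, 0, 0], 0.065],
  [[0, 0, 0], [-0.06, 0, 0], 0.065],
  [[0, 0, 0], [-0.003, 0.001, 0.04], 0.065],
  [[0, 0, 0], [0, 0, 0.04], 0.065],
  [[0, 0, 0], [0, 0, 0.03], 0.065],
])

```text
time: 17.68
eef_pos: [0.4533, -0.0949, 0.1204]
tcp_rot: [0.993, -0.114, -0.001, -0.0]
contact_force: [-0.5, 0.0, -0.2]
opening: 0.762
finger_force: 0.0
```

```bash
python3 - <<'E'
from h import *
import pickle
p,R=st()
# crate A outline from top0: dark low-saturation blob
a=pickle.load(open('top0.pkl','rb'));im=a['image'];hsv=cv2.cvtColor(im,cv2.COLOR_RGB2HSV)
m=((hsv[...,1]<60)&(hsv[...,2]<160)).astype(np.uint8);m[:230]=0;m[340:]=0;m[:,:360]=0;m[:,455:]=0
m=cv2.morphologyEx(m,cv2.MORPH_CLOSE,np.ones((7,7)))
cs=cv2.findContours(m,cv2.RETR_EXTERNAL,cv2.CHAIN_APPROX_SIMPLE)[0];c=max(cs,key=cv2.contourArea)
r=cv2.minAreaRect(c);print(r);b=np.array([ray(a,*q,.09) for q in cv2.boxPoints(r)]);print(b,b.mean(0),np.linalg.norm(b[0]-b[1]),np.linalg.norm(b[1]-b[2]))
E
```

```text
t 17.68 p [ 0.4533 -0.0949  0.1204] x [ 0.974 -0.226 -0.002] y [-0.226 -0.974 -0.   ] z [-0.002  0.001 -1.   ] q [-0.43 -0.03  2.18 -0.    0.99  1.37] F [-0.5  0.  -0.2] op 0.762 ff 0.0
((409.6500549316406, 270.95001220703125), (46.48548126220703, 46.169254302978516), 71.56504821777344)
[[ 0.52851666 -0.22537436  0.09      ]
 [ 0.57380125 -0.357765    0.09      ]
 [ 0.44143581 -0.40091387  0.09      ]
 [ 0.39676078 -0.26930347  0.09      ]] [ 0.48512862 -0.31333918  0.09      ] 0.13992132164207502 0.1392208083962993
```

The crate rim measures 140 x 139 mm, centre (0.485, −0.313), as specified. Go down and regrip.

Call:
drive_tool([
  [[0, 0, 0], [-0.002, 0, 0.03], 0.065],
  [[0, 0, 0], [0, 0, 0.02], 0.065],
  [[0, 0, 0], [0, 0, 0.006], 0.065],
  [[0, 0, 0], [0, 0, 0], 0.065],
])

```text
time: 18.18
eef_pos: [0.4517, -0.0945, 0.0656]
tcp_rot: [0.993, -0.114, -0.0, -0.0]
contact_force: [0.5, 0.4, -0.4]
opening: 0.763
finger_force: 0.0
```

Call:
drive_tool([
  [[0, 0, 0], [0, 0, 0], 0.03],
  [[0, 0, 0], [0, 0, 0], 0.03],
  [[0, 0, 0], [0, 0, 0], 0.03],
  [[0, 0, 0], [0, 0, 0], 0.03],
], grip_force=50)

```text
time: 18.68
eef_pos: [0.452, -0.0947, 0.0668]
tcp_rot: [0.993, -0.114, 0.001, 0.0]
contact_force: [-0.5, -0.1, 6.4]
opening: 0.463
finger_force: 51.0
```

Call:
drive_tool([
  [[0, 0, 0], [0, 0, -0.02], 0.03],
  [[0, 0, 0], [0, 0, -0.05], 0.03],
  [[0, 0, 0], [0, 0, -0.06], 0.03],
  [[0, 0, 0], [0, 0, 0], 0.03],
])

```text
time: 19.18
eef_pos: [0.4537, -0.0955, 0.2009]
tcp_rot: [0.993, -0.114, 0.005, 0.002]
contact_force: [1.0, 0.6, -2.5]
opening: 0.462
finger_force: 50.7
```

Call:
drive_tool([
  [[0, 0, 0], [0.021, 0.051, 0], 0.03],
  [[0, 0, 0], [0.021, 0.051, 0], 0.03],
  [[0, 0, 0], [0.021, 0.051, 0], 0.03],
  [[0, 0, 0], [0.021, 0.051, 0], 0.03],
  [[0, 0, 0], [0, 0, 0], 0.03],
])

```text
time: 19.8
eef_pos: [0.4857, -0.3147, 0.1932]
tcp_rot: [0.993, -0.116, -0.001, -0.001]
contact_force: [-0.6, -0.3, -0.7]
opening: 0.456
finger_force: 51.1
```

```bash
python3 - <<'E'
from h import *
import pickle
p,R=st(); print(R.T@(np.array([.485,-.313,p[2]])-p))
a=cam('wrist');save(a,'w6.png')
E
```

```text
t 19.8 p [ 0.4857 -0.3147  0.1932] x [ 0.973 -0.23  -0.003] y [-0.23  -0.973 -0.001] z [-0.003  0.002 -1.   ] q [-0.75  0.13  1.86 -0.    1.15  1.05] F [-0.6 -0.3 -0.7] op 0.456 ff 51.1
[-1.08222729e-03 -1.45838746e-03  4.97055054e-06]
```

View pics/w6.png

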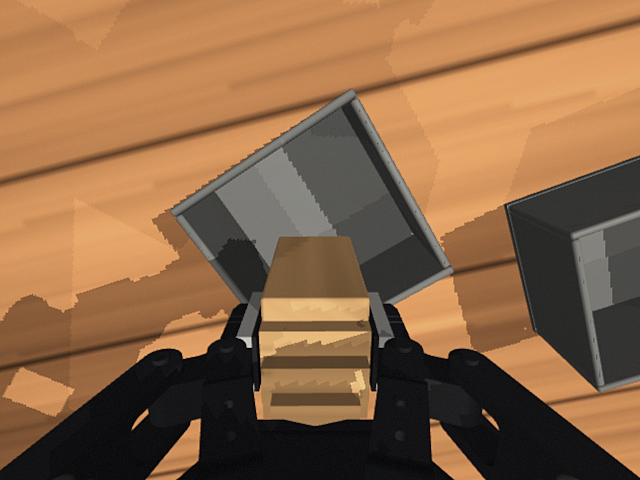

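The wrist view shows the held foot upright over the crate, rim corners (350,92), (175,213) and (452,270), centred within about 2 mm by the numbers. Lower it.

Call:
drive_tool([
  [[0, 0, 0], [-0.001, -0.001, 0.035], 0.03],
  [[0, 0, 0], [0, 0, 0.035], 0.03],
  [[0, 0, 0], [0, 0, 0.03], 0.03],
  [[0, 0, 0], [0, 0, 0.012], 0.03],
  [[0, 0, 0], [0, 0, 0], 0.03],
])

```text
time: 20.48
eef_pos: [0.4853, -0.3094, 0.0825]
tcp_rot: [0.994, -0.113, -0.001, -0.001]
contact_force: [0.2, -0.4, -1.4]
opening: 0.465
finger_force: 51.0
```

Call:
drive_tool([
  [[0, 0, 0], [0, 0, 0.003], 0.03],
  [[0, 0, 0], [0, 0, 0.002], 0.03],
  [[0, 0, 0], [0, 0, 0], 0.03],
])

```text
time: 20.85
eef_pos: [0.4862, -0.311, 0.0792]
tcp_rot: [0.993, -0.114, 0.0, 0.0]
contact_force: [-0.1, -0.1, -1.7]
opening: 0.457
finger_force: 51.0
```

Call:
drive_tool([
  [[0, 0, 0], [0, 0, 0.001], 0.03],
  [[0, 0, 0], [0, 0, 0], 0.03],
])

```text
time: 21.1
eef_pos: [0.4859, -0.3109, 0.0777]
tcp_rot: [0.993, -0.114, 0.0, 0.0]
contact_force: [0.6, 0.9, -1.9]
opening: 0.459
finger_force: 51.0
```

Call:
drive_tool([
  [[0, 0, 0], [0, 0, 0.002], 0.03],
  [[0, 0, 0], [0, 0, 0.001], 0.03],
  [[0, 0, 0], [0, 0, 0], 0.03],
])

```text
time: 21.48
eef_pos: [0.4858, -0.3107, 0.0744]
tcp_rot: [0.993, -0.114, -0.0, -0.0]
contact_force: [0.2, -0.2, -0.9]
opening: 0.463
finger_force: 51.0
```

Call:
drive_tool([
  [[0, 0, 0], [0, 0, 0.001], 0.03],
  [[0, 0, 0], [0, 0, 0], 0.03],
])

```text
time: 21.72
eef_pos: [0.4859, -0.3107, 0.0735]
tcp_rot: [0.993, -0.114, -0.0, -0.0]
contact_force: [-0.5, 0.5, -1.3]
opening: 0.461
finger_force: 51.0
```

Call:
drive_tool([
  [[0, 0, 0], [0, 0, 0.0005], 0.03],
  [[0, 0, 0], [0, 0, 0], 0.03],
])

```text
time: 21.98
eef_pos: [0.486, -0.3108, 0.0731]
tcp_rot: [0.993, -0.114, 0.0, -0.0]
contact_force: [0.0, 0.4, -0.4]
opening: 0.46
finger_force: 51.0
```

Call:
drive_tool([
  [[0, 0, 0], [0, 0, 0.0005], 0.03],
  [[0, 0, 0], [0, 0, 0], 0.03],
])

```text
time: 22.22
eef_pos: [0.486, -0.3109, 0.0729]
tcp_rot: [0.994, -0.114, 0.0, 0.0]
contact_force: [-0.9, 0.4, 0.6]
opening: 0.457
finger_force: 51.3
```

Call:
drive_tool([
  [[0, 0, 0], [0, 0, 0.0005], 0.03],
  [[0, 0, 0], [0, 0, 0], 0.03],
])

```text
time: 22.48
eef_pos: [0.4861, -0.3109, 0.0728]
tcp_rot: [0.994, -0.114, 0.0, 0.0]
contact_force: [-2.1, 1.7, 5.7]
opening: 0.459
finger_force: 51.7
```

On the floor of the crate (5.7 N). Release and retreat straight up.

Call:
drive_tool([
  [[0, 0, 0], [0, 0, 0], 0.05],
  [[0, 0, 0], [0, 0, 0], 0.06],
  [[0, 0, 0], [0, 0, 0], 0.06],
  [[0, 0, 0], [0, 0, 0], 0.06],
  [[0, 0, 0], [0, 0, 0], 0.06],
])

```text
time: 23.1
eef_pos: [0.4859, -0.3108, 0.072]
tcp_rot: [0.993, -0.114, -0.0, -0.0]
contact_force: [0.1, 0.2, -0.2]
opening: 0.704
finger_force: 0.0
```

Call:
drive_tool([
  [[0, 0, 0], [0, 0, -0.02], 0.06],
  [[0, 0, 0], [0, 0, -0.04], 0.06],
  [[0, 0, 0], [0, 0, -0.06], 0.06],
  [[0, 0, 0], [-0.03, 0, -0.05], 0.06],
  [[0, 0, 0], [-0.03, 0, 0], 0.06],
])

```text
time: 23.72
eef_pos: [0.4291, -0.2992, 0.25]
tcp_rot: [0.994, -0.114, 0.005, 0.004]
contact_force: [-0.2, 0.0, -0.3]
opening: 0.702
finger_force: 0.0
```

Call:
drive_tool([
  [[0, 0, 0], [0, 0, 0], 0.06],
  [[0, 0, 0], [0, 0, 0], 0.06],
  [[0, 0, 0], [0, 0, 0], 0.06],
])

```text
time: 24.1
eef_pos: [0.4279, -0.2973, 0.2417]
tcp_rot: [0.994, -0.114, -0.0, -0.0]
contact_force: [-0.1, -0.6, -0.2]
opening: 0.701
finger_force: 0.0
```

```bash
python3 - <<'E'
from h import *
import pickle
st()
a=cam('wrist')
# wood-coloured pixels within the crate: compare with an upright foot at (.486,-.311)
hsv=cv2.cvtColor(a['image'],cv2.COLOR_RGB2HSV)
poly=np.array([proj(a,[x,y,.09]) for x,y in [(.5285,-.2254),(.5738,-.3578),(.4414,-.4009),(.3968,-.2693)]])
m=np.zeros((480,640),np.uint8);cv2.fillPoly(m,[poly.astype(np.int32)],255);m=cv2.erode(m,np.ones((9,9)))
w=((hsv[...,1]>60)&(hsv[...,2]>70)&(hsv[...,0]<30)).astype(np.uint8)*255&m
w=cv2.morphologyEx(w,cv2.MORPH_OPEN,np.ones((5,5)))
c=max(cv2.findContours(w,cv2.RETR_EXTERNAL,cv2.CHAIN_APPROX_SIMPLE)[0],key=cv2.contourArea)
print('seen box',cv2.boundingRect(c),cv2.contourArea(c))
rad=np.array([.973,-.23]);tan=np.array([-.23,-.973]);pp=[]
for r,s,z in [(r,s,z) for r in(-.02,.02) for s in(-.02,.02) for z in(.006,.082)]+[(-.02,-.015,.102),(-.02,.015,.102)]:
    q=np.array([.486,-.311])+rad*r+tan*s; pp.append(proj(a,[*q,z]))
pp=np.array(pp);print('pred box',pp.min(0),pp.max(0)-pp.min(0)); print('poly',poly.round())
save(a,'w7.png')
E
```

```text
t 24.1 p [ 0.4279 -0.2973  0.2417] x [ 0.974 -0.226 -0.001] y [-0.226 -0.974 -0.001] z [-0.     0.001 -1.   ] q [-0.8  -0.05  1.96  0.    1.23  1.  ] F [-0.1 -0.6 -0.2] op 0.701 ff 0.0
seen box (288, 122, 55, 59) 2995.5
pred box [288.48877015 120.41954692] [53.26651693 57.56365542]
poly [[187. 118.]
 [354.   0.]
 [442. 180.]
 [290. 268.]]
```

The foot seen in the crate (box 288,122, 55x59) matches the prediction for an upright foot (288,120, 53x58). The arm is clear and at rest, so I'll hand in.

```bash
python3 -c "
from plant import ctrl
print(ctrl.sign_off())"
```

```text
the job is handed in; nothing more can be done
None
```

The broken foot was slid free, stood on the bench broken end up and released, then gripped again and lowered into the left-hand crate, where the last camera check shows it standing upright; the job was handed in at about 24 s, and no verdict was returned.

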